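# Uncover the battery tester's port and put a pack on test

### The job

Swing the orange dust cover of the battery tester fully aside on its pin, until it meets its stop. Then take the yellow-capped battery pack out of its storage dock and lower it gently into the uncovered port, upright and fully home. The dock's wall and the tester's tower each leave only one pair of the pack's sides free, and not the same pair, so you will need to put the pack down on the way and take it again the other way; leave the pump jar, side cutter and screwdriver where they are.

Things in the scene. Friction and masses are not known exactly. Their poses are not given: they have to be found in the camera images.
- cover (a joint): orange dust cover, a flat plate on the tester's deck (upper face 46 mm above the worktop) that turns level about one upright pin; opening angle in rad: 0 closed over the port, 1.65 at its stop; starts at 0 to 0.2. Seen from above it opens clockwise, away from the tower, to the tester's front. It stays where left; about 1 N of friction at the post.
- cover_post (a point): point on the round upright black finger post of the cover (diameter 14 mm, from 46 to 78 mm above the worktop), 70 mm above the worktop, 101 mm from the pin's axis. With the cover closed it lies at x = -0.045, y = -0.010 in the frame of port, 73 mm in front of the tower. Pinch it or push it.
- cover_pin (a point): centre of the cover's upright pin on the tester's deck, 40 mm above the worktop; in the frame of port it lies at x = 0, y = +0.080.
- port (a point): centre of the floor of the tester's port, a rectangular recess 50 mm along x by 62 mm along y, 8 mm deep in the deck; floor 32 mm above the worktop. x points to the tester's back, y to its left (seen from the robot), z up. The y sides of a pack in the port are free; behind it (+x) is the tower with no room for a finger.
- dock_pocket (a point): centre of the pocket floor of the fixed grey storage dock (110 mm along x, 100 along y, 24 high); floor 14 mm above the worktop, pocket 61 mm (x) by 49 (y), 10 deep. At its back (+x) a wall 80 mm wide and 115 mm high stands 6 mm from the pack; its y sides are free. The front of the worktop (world x about 0.43) between dock and tester is free.
- pack_center (a point): centre, half-way up, of the battery pack: upright black block with yellow cap, 44 mm along its x, 56 along y, 100 high, about 0.35 kg (lowest 6 mm are 2 mm narrower all round). It starts in the dock with its y along the dock's x, so it can be taken only across 44 mm. In the port its x lies along the tester's x, either way round, so it must be held across 56 mm.
- pump: white square pump jar, 58 x 58 x 78 mm, loose; origin at the centre of its underside. Not to be moved.
- cutter: red-handled side cutter, lying, 37 x 125 x 10 mm, loose; origin at the centre of its underside. Not to be moved.
- driver: purple precision screwdriver, lying, 10 x 127 x 10 mm, loose; origin at the centre of its underside. Not to be moved.
- tester: grey battery tester, fixed, 160 mm along x by 220 mm along y; origin on the worktop 32 mm below port, same axes. Deck 40 mm high from x = -0.085 to +0.075, y = -0.11 to +0.11. On its back stands the display tower, 220 mm wide, top 132 mm above the worktop (level with a seated pack's top), front face at x = +0.028, 6 mm behind a seated pack.
- pack: the same battery pack; origin at the centre of its underside, z up.
Not all that is in view belongs to the job. What is shaped like the pack but pink is not meant.

How it is judged:
By the outcome, as a careful person would: the job done as asked, in the order asked, and still so for the second after the job is handed in, with the robot touching nothing.
It also fails if it takes over 72 s, if anything falls off the work surface, if the arm or the gripper's body presses on something with over 40 N, if the wrist force passes 120 N, or if a joint passes its speed limit or range.

### The arm

A 7-joint arm with a two-finger parallel gripper is mounted at the origin on a cart in front of the work surface, level with it; the furniture and walls round the work are solid. World frame = base frame: x ahead of the robot, y to its left, z up, the work surface at z = 0. Lengths are in m, angles in rad, forces in N, time in s.
With the tool pointing down it reaches from about 0.425 to 1.025 m from the base axis. Payload 3.6 kg.
Tool frame: the origin (TCP) lies between the finger pads; the fingertips stand 17 mm ahead of it and the grasp point (between the pads) lies 2 mm behind it (bot.tips_ahead is the distance from the TCP to the fingertips, in m); z points along the fingers, y is the line along which they close (so a half turn about z gives the same grasp; the last joint's range is limited). The gripper opens to 85 mm and grips with 20 to 120 N. Pads are 22 mm wide; open, the fingers measure 114 mm over their backs; the gripper's body (76 mm by 85 mm) begins 54 mm behind the grasp point. The pads swing forward as they close: fully open they stand 13 mm farther back than shut.
Start: joints at [1.163, 0.591, 0.048, 1.609, -0.033, 0.943, -0.034], TCP at [0.224, -0.689, 0.248] pointing down, gripper open.
Joint ranges: [-2.69, 2.69], [-0.47, 2.24], [-1.27, 1.36], [0.19, 2.51], [-1.53, 4.68], [0.08, 2.07], [-3.09, 3.09]. Speed limits (rad/s): [2.57, 2.57, 3.14, 3.14, 3.14, 3.14, 3.14].

### API

Orientations are given as a rotation vector (axis times angle).
In Python, from plant import bot gives the robot as it stands. The module is installed in compiled form; this text tells all that it offers.
- The arm moves only by the tool apply_moves, never from a script. Its argument "targets" is one flat list of numbers, 5 for each row, row after row: the finger opening in mm, from 0 to 85.4, then the shift along the tool's x, y, z in mm, then the turn about the tool's z in rad. A call has 1 to 8 rows; each row shifts and turns the commanded pose from where the row before left it, along the tool's axes as they then stand; what a row does not reach is not made up. A row lasts 1/12 s, in which the tool goes at most 41.7 mm and 7.16 degrees, less where a joint would pass 70% of its speed; a pose out of reach is approached as far as the arm can. A call with a gripper value outside its range is refused whole. The fingers move at their own pace and stop on an object; the grip force is fixed at half the most. Time passes only in rows, so rows that do not move let the fingers close. It gives the time, the measured TCP pose, the force, the opening and the grip force at its end, in the units of the state.
- bot.sense(): the state, without advancing time (a new reading comes with each control period).
- bot.get_image(name): name is "scene" or "top" or "wrist"; returns a dict with "color" (420x560x3 uint8, red, green, blue), "K" (3x3 intrinsics, pixels), "R" (3x3) and "t" (3): a world point X has camera coordinates R X + t; the wrist camera has in their place "tool_from_camera" (4x4, takes a point from camera to tool coordinates, whose origin is the TCP and whose axes are the flange's). Camera axes: x right, y down, z forward; pixel columns grow to the right and rows downward; lengths in m; the calibration is good to about 2 mm. A picture is of the moment at which its call begins: read the wrist's pose just before it. There is no depth.
- bot.finish_job(): hands the job in; it is judged then, once.
Trained networks look in a picture, given as the dict that the camera call returned (one of the last four; its "shot" number tells which), for a name from the list of things; names that differ only in an ending like _2 or _b are one class to them, and where a whole thing is asked for, a point or a joint stands for the part that bears it (a point fixed in the world has none). Each returns a list of dicts, best first, with "p" (0 to 1); they miss things now and then, are a little off and sometimes report something else, mostly with a low value. They report only what shows in the picture. A call takes as long as a camera call. They do not tell look-alikes from the thing itself.
- bot.find_in(picture, name): "bbox" ([centre column, centre row, width, height] in pixels, round what is visible of it).
- bot.regions_of(picture, name): "pixels" (420x560 bool, what is visible of it) and "bbox" ([centre column, centre row, width, height] in pixels, round what is visible of it).
The state is a dict: "clock": time; "joint_pos": joint angles; "qvel": joint speeds; "effort": joint torques, N m; "position": TCP position; "tool_rot": TCP orientation; "contact_force": force on the tool from outside, world axes, zero at the start; "moment": the same for the moment, N m; "gripper_width": finger opening in m; "gripper_force": force on a finger pad.
Only numpy, scipy, OpenCV 4.12 (cv2) and the standard library are available. Lean on these libraries where they do the work, as an engineer would, in place of code of your own. Each camera call takes 0.05 s, during which the arm holds its last target. There are 200 camera calls.

## Working session

There is one attempt and no reset: what is moved stays moved. The work goes in short steps, Python scripts to look and compute and a tool call to move; the robot and the scene stay as the last step left them, time stands still between calls to the robot, and variables do not carry over. Pictures are saved under pics/ and viewed, at most 10 in all, crops included, and the job is handed in when it is done.

Besides the shell and the picture viewer there is one more tool, called as a command line: name --argument value ..., lists and objects as JSON in quotes. apply_moves: Moves the arm, as the interface text tells. Its arguments: {"type":"object","properties":{"targets":{"type":"array","items":{"type":"number"}}},"required":["targets"]}

```bash
mkdir -p pics; cat > h.py <<'E'
import numpy as np, cv2
from plant import bot
def save(p,n): cv2.imwrite('pics/'+n,cv2.cvtColor(p['color'],cv2.COLOR_RGB2BGR))
def ray(p,uv,z):
    d=np.linalg.inv(p['K'])@np.array([uv[0],uv[1],1.]); R=p['R'];t=np.array(p['t']).ravel()
    c=-R.T@t; d=R.T@d; return c+d*(z-c[2])/d[2]
def proj(p,X):
    x=p['K']@(p['R']@np.array(X,float)+np.array(p['t']).ravel()); return x[:2]/x[2]
E
python3 - <<'E'
from h import *
s=bot.sense(); print(s['clock'],s['position'],s['tool_rot'])
a=bot.get_image('top');b=bot.get_image('scene')
save(a,'top.png');save(b,'scene.png')
for n in ['pack','cover','cover_post','tester','pump','cutter','driver','dock_pocket']:
  for k,p in (('top',a),('scene',b)):
    try: print(n,k,[(round(d['p'],2),np.round(d['bbox']).tolist()) for d in bot.find_in(p,n)[:4]])
    except Exception as e: print(n,e)
E
```

```text
0.0 [ 0.22425296 -0.68862088  0.24714568] [-3.10056440e+00 -4.92305974e-01  7.54945351e-04]
pack top [(0.78, [290.0, 249.0, 28.0, 29.0]), (0.59, [365.0, 181.0, 17.0, 34.0])]
pack scene [(0.94, [249.0, 241.0, 23.0, 47.0]), (0.81, [368.0, 230.0, 32.0, 46.0]), (0.74, [223.0, 204.0, 41.0, 19.0]), (0.64, [294.0, 215.0, 28.0, 32.0])]
cover top [(0.58, [210.0, 199.0, 49.0, 32.0])]
cover scene [(0.93, [223.0, 206.0, 44.0, 16.0])]
cover_post top [(0.59, [212.0, 197.0, 49.0, 33.0])]
cover_post scene [(0.73, [224.0, 204.0, 46.0, 20.0]), (0.16, [294.0, 215.0, 30.0, 36.0])]
tester top [(0.91, [217.0, 188.0, 99.0, 79.0]), (0.35, [190.0, 263.0, 45.0, 16.0])]
tester scene [(0.8, [230.0, 196.0, 103.0, 79.0])]
pump top [(0.74, [283.0, 174.0, 23.0, 26.0])]
pump scene [(0.56, [295.0, 216.0, 27.0, 29.0])]
cutter top [(0.83, [198.0, 261.0, 23.0, 14.0]), (0.37, [286.0, 174.0, 19.0, 27.0])]
cutter scene []
driver top []
driver scene [(0.76, [376.0, 309.0, 41.0, 14.0]), (0.52, [157.0, 233.0, 46.0, 16.0])]
dock_pocket top [(0.73, [363.0, 183.0, 51.0, 58.0])]
dock_pocket scene [(0.78, [367.0, 236.0, 63.0, 68.0])]
```

View pics/top.png

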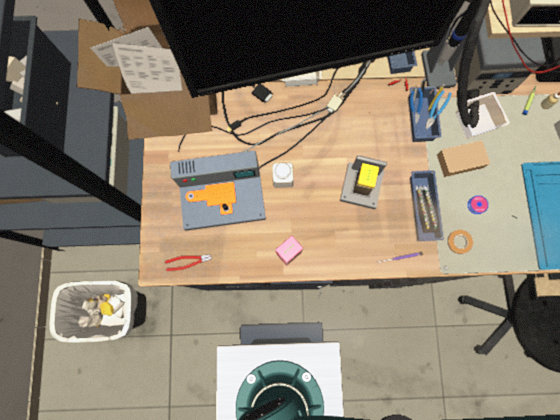

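View pics/scene.png

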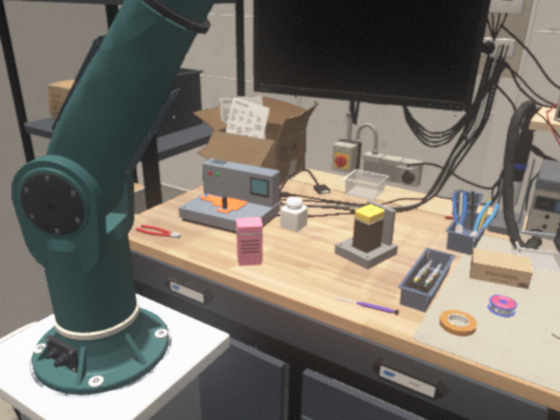

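Top view: the yellow-capped pack is in the dock at (368,178). The look-alike is the pink block at (289,250). The orange cover is at (212,197) with its black post at (226,208), and the tower is behind at (215,168). The pump jar is at (283,174), the cutter at (190,262) and the driver at (402,257).

Candidates for the pack are the yellow-topped black block (368,178) and the pink block (289,250). I choose the yellow one.

```bash
python3 - <<'E'
from h import *
a=bot.get_image('top')
c=a['color']; 
hsv=cv2.cvtColor(c,cv2.COLOR_RGB2HSV)
def P(n,uv,z): print(n,np.round(ray(a,uv,z),3))
P('cap',(368,178),.114);P('post',(226,207),.078);P('pink',(289,247),.1);P('pump',(283,174),.078);P('cutter',(190,262),.01);P('driver',(402,257),.005)
# tester deck front corners & tower
P('deckFL',(183,226),.04);P('deckFR',(265,218),.04);P('towL',(172,162),.132);P('towR',(256,152),.132)
P('dockFL',(341,199),.024);P('dockFR',(374,207),.024);P('dockBR',(385,165),.024);P('pinO',(190,197),.046)
P('edge',(290,283),0);P('cutL',(165,265),.01);P('cutR',(211,258),.01)
for n in ['pack','cover','tester']:
  r=bot.regions_of(a,n)
  for q in r[:2]: print(n,q['p'],np.round(q['bbox']))
big=cv2.resize(c[135:285,150:430],None,fx=2.8,fy=2.8,interpolation=cv2.INTER_CUBIC)
cv2.imwrite('pics/topcrop.png',cv2.cvtColor(big,cv2.COLOR_RGB2BGR)); print(big.shape)
from scipy.spatial.transform import Rotation as R
print(R.from_rotvec(bot.sense()['tool_rot']).as_matrix().round(3)); print(bot.get_image('wrist')['tool_from_camera'])
E
```

```text
cap [ 0.555 -0.244  0.114]
post [0.499 0.122 0.078]
pink [ 0.387 -0.038  0.1  ]
pump [ 0.584 -0.029  0.078]
cutter [0.367 0.228 0.01 ]
driver [ 0.363 -0.342  0.005]
deckFL [0.46  0.241 0.04 ]
deckFR [0.475 0.023 0.04 ]
towL [0.607 0.25  0.132]
towR [0.627 0.038 0.132]
dockFL [ 0.524 -0.185  0.024]
dockFR [ 0.499 -0.273  0.024]
dockBR [ 0.617 -0.313  0.024]
pinO [0.537 0.222 0.046]
edge [ 0.303 -0.038  0.   ]
cutL [0.361 0.294 0.01 ]
cutR [0.376 0.171 0.01 ]
pack 0.89 [292. 250.  27.  31.]
pack 0.72 [365. 180.  18.  33.]
cover 0.68 [210. 198.  49.  33.]
(420, 784, 3)
[[ 0.951  0.31  -0.   ]
 [ 0.31  -0.951  0.   ]
 [-0.    -0.    -1.   ]]
[[-4.32138552e-04 -9.64656374e-01 -2.63510709e-01  6.76437845e-02]
 [ 9.99999609e-01 -6.20257354e-04  6.30702365e-04  4.25732116e-04]
 [-7.71855511e-04 -2.63510333e-01  9.64656265e-01 -1.24817374e-01]
 [ 0.00000000e+00  0.00000000e+00  0.00000000e+00  1.00000000e+00]]
```

View pics/topcrop.png

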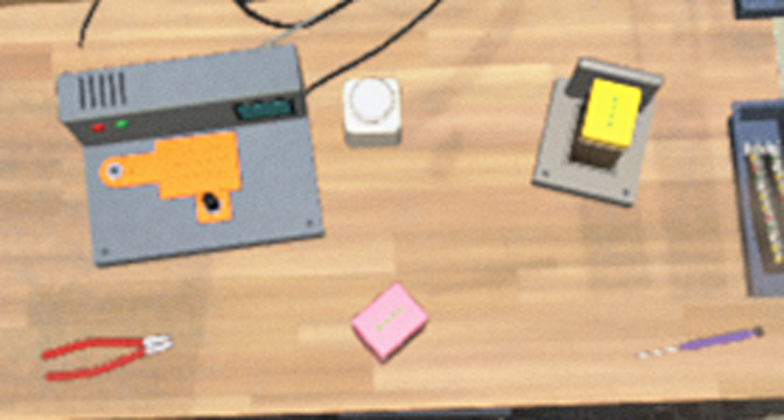

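The crop confirms the choice: the yellow cap on the black block stands in the dock at crop (612,112). The pink block at crop (390,320) is not meant. The post is at crop (211,203) and the pin at (113,171). I'm moving above the tester for a closer look.

apply_moves --targets '[40,30.6,-19.7,0,0,40,30.6,-19.7,0,0,40,30.6,-19.7,0,0,40,30.6,-19.7,0,0,40,30.6,-19.7,0,0,40,30.6,-19.7,0,0,40,30.6,-19.7,0,0,40,30.6,-19.7,0,0]'

```text
clock: 1.82
position: [0.4094, -0.4623, 0.2486]
tool_rot: [3.102, 0.492, 0.0]
contact_force: [-0.3, -0.6, -0.1]
gripper_width: 0.0399
gripper_force: 0.0
```

apply_moves --targets '[40,30.6,-19.7,0,0,40,30.6,-19.7,0,0,40,30.6,-19.7,0,0,40,30.6,-19.7,0,0,40,13.1,-33.3,0,0,40,13.1,-33.3,0,0,40,13.1,-33.3,0,0,40,13.1,-33.3,0,0]'

```text
clock: 2.48
position: [0.5091, -0.2064, 0.2485]
tool_rot: [3.103, 0.492, 0.001]
contact_force: [0.0, 0.4, -0.7]
gripper_width: 0.04
gripper_force: 0.0
```

apply_moves --targets '[40,13.1,-33.3,0,0,40,13.1,-33.3,0,0,40,13.1,-33.3,0,0,40,13.1,-33.3,0,0,40,13.1,-33.3,0,0,40,13.1,-33.3,0,0,40,13.1,-33.3,0,0,40,13.1,-33.3,0,0]'

```text
clock: 3.15
position: [0.5262, 0.0794, 0.2487]
tool_rot: [3.103, 0.492, 0.001]
contact_force: [1.1, 0.1, 0.0]
gripper_width: 0.04
gripper_force: 0.0
```

apply_moves --targets '[40,13.1,-33.3,0,-0.1,40,13.1,-33.3,0,-0.1,40,0,0,0,-0.12,40,0,0,0,-0.12,40,0,0,0,-0.12,40,0,0,0,-0.12,40,0,0,0,-0.12,40,0,0,0,-0.1]'

```text
clock: 3.82
position: [0.527, 0.1492, 0.2485]
tool_rot: [2.575, 1.8, 0.001]
contact_force: [0.1, -0.0, 0.1]
gripper_width: 0.04
gripper_force: 0.0
```

```bash
cat >> h.py <<'E'
from scipy.spatial.transform import Rotation as Ro
def wrist():
    s=bot.sense(); p=bot.get_image('wrist'); T=np.eye(4);T[:3,:3]=Ro.from_rotvec(s['tool_rot']).as_matrix();T[:3,3]=s['position']
    W=np.linalg.inv(T@p['tool_from_camera']); p['R']=W[:3,:3];p['t']=W[:3,3]; return s,p
def st(s=None):
    s=s or bot.sense(); M=Ro.from_rotvec(s['tool_rot']).as_matrix(); a=np.arctan2(M[1,0],M[0,0])
    print('t%.2f'%s['clock'],'pos',np.round(s['position'],4),'az %.4f'%a,'tilt',np.round(M[:2,2],4),'w %.4f F %.1f'%(s['gripper_width'],s['gripper_force']),'cf',np.round(s['contact_force'],1),'q',np.round(s['joint_pos'],2)); return M,a
def go(X,az=None):
    s=bot.sense(); M,a=st(s); d=M.T@(np.array(X)-s['position'])*1000
    print('shift mm',np.round(d,1),'len',round(float(np.linalg.norm(d)),1), '' if az is None else 'turn %.3f'%(((a-az+np.pi)%(2*np.pi))-np.pi))
E
python3 - <<'E'
from h import *
s,p=wrist(); st(s); print(p['K'][0]); save(p,'w1.png')
for n in ['cover','cover_post','tester']:
  print(n,[(round(d['p'],2),np.round(d['bbox']).tolist()) for d in bot.find_in(p,n)[:3]])
E
```

```text
t3.82 pos [0.527  0.1492 0.2485] az 1.2203 tilt [0.0004 0.    ] w 0.0400 F 0.0 cf [ 0.1 -0.   0.1] q [-0.12  0.38 -0.31  2.    0.17  0.78 -0.88]
[294.24764191   0.         277.89043339]
cover [(0.55, [292.0, 173.0, 79.0, 117.0]), (0.15, [412.0, 395.0, 40.0, 25.0])]
cover_post [(0.9, [291.0, 175.0, 81.0, 118.0])]
tester [(0.97, [307.0, 171.0, 238.0, 252.0])]
```

View pics/w1.png

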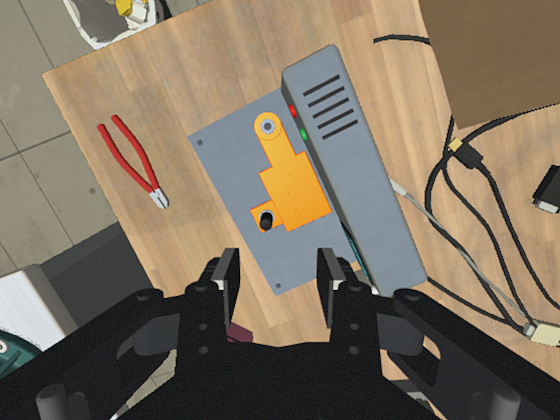

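The view shows the pin at (267,126), the black post around (266,220), deck front corners at (188,137) and (276,295), and the tower's front edge on the right.

```bash
python3 - <<'E'
from h import *
s,p=wrist()
c=p['color'].astype(int); sub=c[190:245,245:295]; m=(sub.sum(2)<110); ys,xs=np.nonzero(m); print('black',xs.min()+245,xs.max()+245,ys.min()+190,ys.max()+190,'mean',xs.mean()+245,ys.mean()+190)
uv=(xs.mean()+245,ys.mean()+190); post=ray(p,uv,.064); pin=ray(p,(267,126),.05)
FL=ray(p,(188,137),.04);FR=ray(p,(276,295),.04)
print('post',post,'pin',pin,np.linalg.norm((post-pin)[:2]),'FL',FL,'FR',FR,np.linalg.norm(FL-FR))
v=FL-FR; psi=np.arctan2(-v[0],v[1]); print('psi',psi)
ex=np.array([np.cos(psi),np.sin(psi)]);ey=np.array([-ex[1],ex[0]])
print('port est', (FL+FR)[:2]/2+.085*ex, pin[:2]-.08*ey)
d=(post-pin)[:2]; print('post in port frame rel pin',d@ex,d@ey,'open', np.arctan2(-.09,-.045)-np.arctan2(d@ey,d@ex), 'radial az',np.arctan2(d[1],d[0]), 'cam',-p['R'].T@p['t'])
E
```

```text
black 261 272 212 229 mean 266.98809523809524 218.27380952380952
post [0.50826058 0.12968553 0.064     ] pin [0.54292744 0.2206108  0.05      ] 0.09730979805314424 FL [0.45734062 0.24057369 0.04      ] FR [0.4789077  0.02437258 0.04      ] 0.2172741599458194
psi 0.09942578897294956
port est [0.55270437 0.14091041] [0.55086841 0.1410059 ]
post in port frame rel pin -0.04352108207238762 -0.08703512056860847 open 3.237066653394294e-05 radial az -1.9350505174892871 cam [0.55146876 0.21138237 0.37322409]
```

```bash
python3 - <<'E'
from h import *
print(bot.tips_ahead); go([.508,.128,.073],1.2066)
E
```

```text
0.017
t4.07 pos [0.527  0.1491 0.2484] az 1.2124 tilt [ 0.0002 -0.    ] w 0.0402 F 0.0 cf [-0.4 -0.3  0.3] q [-0.12  0.38 -0.31  2.    0.16  0.78 -0.89]
shift mm [-26.4 -10.4 175.3] len 177.6 turn 0.006
```

apply_moves --targets '[40,-13.2,-5.2,0,0.006,40,-13.2,-5.2,0,0,40,0,0,38,0,40,0,0,38,0,40,0,0,38,0,40,0,0,31,0,40,0,0,20,0,40,0,0,10,0]'

```text
clock: 4.73
position: [0.5051, 0.1261, 0.0709]
tool_rot: [-2.585, -1.783, 0.009]
contact_force: [-0.1, -0.3, 0.2]
gripper_width: 0.0403
gripper_force: 0.0
```

apply_moves --targets '[18,0,0,0,0,18,0,0,0,0,18,0,0,0,0]'

```text
clock: 4.98
position: [0.5079, 0.1279, 0.0745]
tool_rot: [2.585, 1.784, 0.001]
contact_force: [-1.3, 0.6, 0.1]
gripper_width: 0.0179
gripper_force: 0.5
```

```bash
python3 - <<'E'
from h import *
s,p=wrist(); st(s); save(p,'w2.png')
E
```

```text
t4.98 pos [0.5079 0.1279 0.0745] az 1.2083 tilt [ 0.0009 -0.    ] w 0.0179 F 0.5 cf [-1.3  0.6  0.1] q [-0.19  0.62 -0.19  2.17  0.31  0.38 -1.  ]
```

View pics/w2.png

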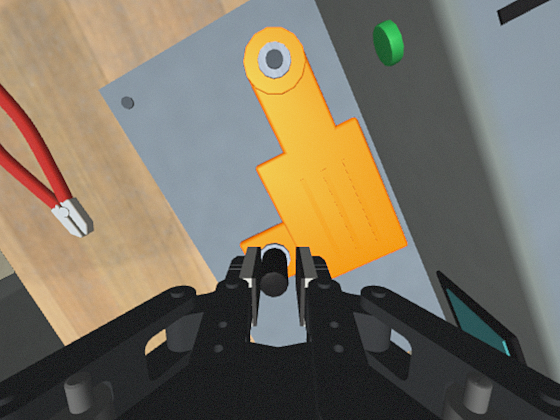

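The post at (273,270) sits between the pads, and the pin is straight ahead at (275,60). I'll follow the arc.

apply_moves --targets '[18,0.5,-10.1,0,0.1,18,0.5,-10.1,0,0.1,18,0.5,-10.1,0,0.1,18,0.5,-10.1,0,0.1,18,0.5,-10.1,0,0.1,18,0.5,-10.1,0,0.1,18,0.5,-10.1,0,0.1,18,0.5,-10.1,0,0.1]'

```text
clock: 5.7
position: [0.4511, 0.1823, 0.0748]
tool_rot: [-3.078, -0.628, -0.003]
contact_force: [-0.5, -1.8, 0.4]
gripper_width: 0.018
gripper_force: 0.8
```

apply_moves --targets '[18,0.5,-10.1,0,0.1,18,0.5,-10.1,0,0.1,18,0.5,-10.1,0,0.1,18,0.5,-10.1,0,0.1,18,0.5,-10.1,0,0.1,18,0.5,-10.1,0,0.1,18,0.5,-10.1,0,0.1,18,0,0,0,0]'

```text
clock: 6.37
position: [0.4481, 0.2548, 0.0747]
tool_rot: [-3.105, 0.454, -0.005]
contact_force: [0.2, 0.9, -0.5]
gripper_width: 0.0182
gripper_force: 0.0
```

apply_moves --targets '[18,0.3,-5,0,0.05,18,0.3,-5,0,0.05,18,0,-2,0,0.02,18,0,0,0,0]'

```text
clock: 6.7
position: [0.4516, 0.2633, 0.074]
tool_rot: [-3.075, 0.638, -0.001]
contact_force: [-0.4, 0.5, -0.4]
gripper_width: 0.0181
gripper_force: 0.0
```

```bash
python3 - <<'E'
from h import *
s,p=wrist(); st(s); save(p,'w3.png')
ex=np.array([np.cos(.0994),np.sin(.0994)]);ey=np.array([-ex[1],ex[0]])
d=s['position'][:2]-(np.array([.5515,.141])+.08*ey); print(np.linalg.norm(d), 'open tcp',(np.arctan2(-.09,-.045)-np.arctan2(d@ey,d@ex))%(2*np.pi))
E
```

```text
t6.70 pos [0.4516 0.2633 0.074 ] az -0.4093 tilt [0.0011 0.0012] w 0.0181 F 0.0 cf [-0.4  0.5 -0.4] q [-0.78  0.63  0.23  2.18 -0.4   0.36 -2.2 ]
0.10141619258772669 open tcp 1.6407698259135914
```

apply_moves --targets '[18,0,-2,0,0.02,18,0,-2,0,0.02,18,0,0,0,0]'

```text
clock: 7.0
position: [0.4524, 0.2651, 0.0733]
tool_rot: [3.06, -0.705, -0.002]
contact_force: [-0.3, -3.7, 3.9]
gripper_width: 0.0178
gripper_force: 1.8
```

apply_moves --targets '[18,0,-2,0,0.02,18,0,-2,0,0.02,18,0,0,0,0]'

```text
clock: 7.25
position: [0.4527, 0.2652, 0.073]
tool_rot: [3.039, -0.767, -0.005]
contact_force: [-3.0, -10.1, 7.4]
gripper_width: 0.0178
gripper_force: 4.9
```

The force rises while the post stays put, so the cover is at its stop. I'll back off, lift, and look at the port.

apply_moves --targets '[18,0,4,0,0,30,0,3,0,0,30,0,0,0,0,30,0,0,-30,0,30,0,0,-35,0,30,0,0,-35,0,30,0,0,-35,0,30,0,0,-35,0]'

```text
clock: 7.92
position: [0.4513, 0.2651, 0.2451]
tool_rot: [-3.047, 0.762, -0.001]
contact_force: [0.6, 1.2, 0.1]
gripper_width: 0.03
gripper_force: 0.0
```

```bash
python3 - <<'E'
from h import *
go([.53,.14,.245])
E
```

```text
t7.92 pos [0.4513 0.2651 0.2451] az -0.4900 tilt [0.0007 0.001 ] w 0.0300 F 0.0 cf [0.6 1.2 0.1] q [-0.98  0.37  0.47  2.08 -0.25  0.74 -2.41]
shift mm [128.3  73.4   0. ] len 147.8
```

apply_moves --targets '[30,32,18.3,0,0,30,32,18.3,0,0,30,32,18.3,0,0,30,32,18.3,0,0,30,0,0,0,0,30,0,0,0,0]'

```text
clock: 8.42
position: [0.5313, 0.1372, 0.2438]
tool_rot: [-3.045, 0.771, -0.003]
contact_force: [-0.1, 0.2, -0.7]
gripper_width: 0.0298
gripper_force: 0.0
```

```bash
python3 - <<'E'
from h import *
s,p=wrist(); st(s); save(p,'w4.png')
ex=np.array([np.cos(.0994),np.sin(.0994)]);ey=np.array([-ex[1],ex[0]])
for i in (-25,25):
  for j in (-31,31):
    X=np.array([.5515,.141])+i/1e3*ex+j/1e3*ey; print(i,j,proj(p,[*X,.04]).round(1))
E
```

```text
t8.42 pos [0.5313 0.1372 0.2438] az -0.4959 tilt [0.0021 0.0001] w 0.0298 F 0.0 cf [-0.1  0.2 -0.7] q [-0.69  0.41  0.48  2.03 -0.27  0.76 -2.12]
-25 -31 [302.1 182.8]
-25 31 [257.1 212.6]
25 -31 [277.2 145.2]
25 31 [231.4 177. ]
```

View pics/w4.png

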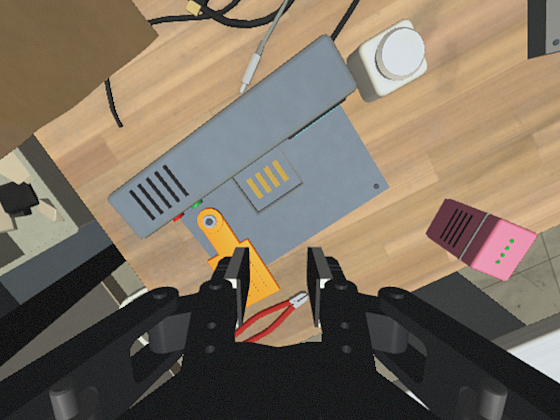

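The cover is open, its arm pointing front-left, and the port recess with gold contacts is at (267,178). My predicted corners match within a pixel or two. I'll check that with an overlay crop and head for the dock.

```bash
python3 - <<'E'
from h import *
s,p=wrist(); ex=np.array([np.cos(.0994),np.sin(.0994)]);ey=np.array([-ex[1],ex[0]])
c=cv2.cvtColor(p['color'],cv2.COLOR_RGB2BGR)
u0,v0=215,130; k=7
big=cv2.resize(c[v0:v0+85,u0:u0+105],None,fx=k,fy=k,interpolation=cv2.INTER_CUBIC)
pts=[]
for i,j in((-25,-31),(-25,31),(25,31),(25,-31)):
    X=np.array([.5515,.141])+i/1e3*ex+j/1e3*ey; uv=proj(p,[*X,.04]); pts.append([(uv[0]-u0+.5)*k,(uv[1]-v0+.5)*k])
cv2.polylines(big,[np.int32(pts)],True,(0,0,255),1); cv2.imwrite('pics/port.png',big)
np.savez('w4.npz',K=p['K'],R=p['R'],t=p['t'])
go([.535,-.235,.255],-.30)
E
```

```text
t8.52 pos [0.5295 0.1404 0.2432] az -0.4900 tilt [-0.0002  0.0011] w 0.0299 F 0.0 cf [-0.6  1.4  0.2] q [-0.7   0.41  0.47  2.03 -0.27  0.76 -2.12]
shift mm [181.5 328.6 -12.2] len 375.6 turn -0.190
```

View pics/port.png

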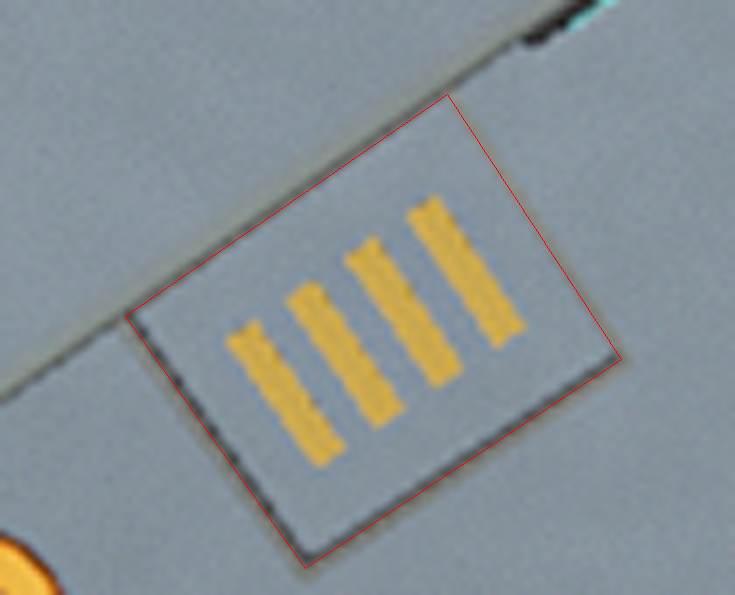

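The overlay fits the recess edges within about 1 mm. Now to the dock.

apply_moves --targets '[80,18.1,32.9,-1.2,0,80,18.1,32.9,-1.2,0,80,18.1,32.9,-1.2,0,80,18.1,32.9,-1.2,0,80,18.1,32.9,-1.2,0,80,18.1,32.9,-1.2,0,80,18.1,32.9,-1.2,0,80,18.1,32.9,-1.2,0]'

```text
clock: 9.18
position: [0.5336, -0.1602, 0.2528]
tool_rot: [-3.048, 0.757, 0.0]
contact_force: [0.2, -0.6, -0.5]
gripper_width: 0.0801
gripper_force: 0.0
```

apply_moves --targets '[80,18.1,32.9,-1.2,0,80,18.1,32.9,-1.2,0,80,0,0,0,-0.095,80,0,0,0,-0.095,80,0,0,0,0,80,0,0,0,0]'

```text
clock: 9.68
position: [0.5347, -0.2343, 0.255]
tool_rot: [-3.105, 0.47, 0.0]
contact_force: [-0.3, -0.2, 0.6]
gripper_width: 0.0801
gripper_force: 0.0
```

```bash
python3 - <<'E'
from h import *
s,p=wrist(); st(s); save(p,'w5.png')
hsv=cv2.cvtColor(p['color'],cv2.COLOR_RGB2HSV)
m=cv2.inRange(hsv,(22,120,110),(34,255,255)); n,l,stt,ce=cv2.connectedComponentsWithStats(m)
i=1+np.argmax(stt[1:,4]); print(stt[i],ce[i]); ct=max(cv2.findContours(np.uint8(l==i),0,2)[0],key=cv2.contourArea)
r=cv2.minAreaRect(ct); print(r); b=cv2.boxPoints(r)
W=np.array([ray(p,u,.114) for u in b]); print(W.round(4)); print('centre',W.mean(0), 'sides',np.linalg.norm(W[1]-W[0]),np.linalg.norm(W[2]-W[1]),'az',np.arctan2(*(W[1]-W[0])[[1,0]]),np.arctan2(*(W[2]-W[1])[[1,0]]))
E
```

```text
t9.68 pos [ 0.5347 -0.2343  0.255 ] az -0.3003 tilt [-0.      0.0014] w 0.0801 F 0.0 cf [-0.3 -0.2  0.6] q [ 0.01  0.44  0.45  1.94 -0.26  0.82 -1.27]
[ 255  139   49   62 2809] [279.66856533 169.51121396]
((278.9999694824219, 169.49998474121094), (60.99999237060547, 47.99999237060547), 90.0)
[[ 0.5996 -0.233   0.114 ]
 [ 0.5871 -0.2732  0.114 ]
 [ 0.5344 -0.2582  0.114 ]
 [ 0.5475 -0.2157  0.114 ]]
centre [ 0.56713681 -0.24505106  0.114     ] sides 0.04209031238986843 0.05484550188696274 az -1.8715488255847015 2.863305033798762
```

View pics/w5.png

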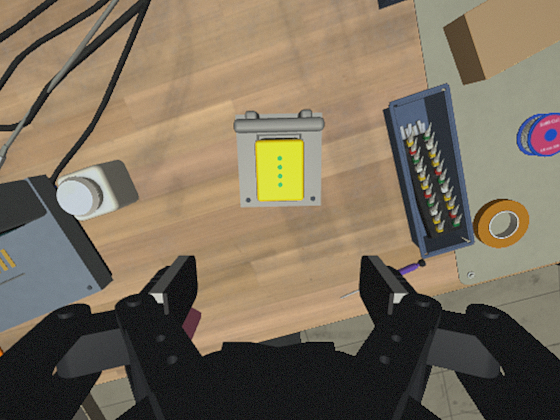

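The yellow cap at (280,170) is square to the gripper. The dock's back wall is behind it at the top of the picture, and both y sides are free.

```bash
python3 - <<'E'
from h import *
go([.567,-.2453,.084])
E
```

```text
t9.73 pos [ 0.5347 -0.2343  0.255 ] az -0.3001 tilt [-0.0002  0.0012] w 0.0801 F 0.0 cf [-0.5 -0.5  0.8] q [ 0.01  0.44  0.45  1.94 -0.26  0.82 -1.27]
shift mm [ 34.2   1.1 171. ] len 174.4
```

apply_moves --targets '[80,34.2,1,0,0,80,0,0,36,0,80,0,0,36,0,80,0,0,36,0,80,0,0,33,0,80,0,0,20,0,80,0,0,10,0,80,0,0,0,0]'

```text
clock: 10.4
position: [0.5654, -0.2455, 0.0819]
tool_rot: [-3.105, 0.47, 0.007]
contact_force: [0.3, 0.2, -0.0]
gripper_width: 0.0801
gripper_force: 0.0
```

apply_moves --targets '[40,0,0,0,0,40,0,0,0,0,40,0,0,0,0,40,0,0,0,0,40,0,0,0,0,40,0,0,0,0]'

```text
clock: 10.9
position: [0.5679, -0.2477, 0.0863]
tool_rot: [3.106, -0.471, 0.006]
contact_force: [-0.1, 0.9, 6.8]
gripper_width: 0.0438
gripper_force: 60.7
```

```bash
python3 - <<'E'
from h import *
st()
E
```

```text
t10.90 pos [ 0.5679 -0.2477  0.0863] az -0.3011 tilt [ 0.0035 -0.0006] w 0.0438 F 60.7 cf [-0.1  0.9  6.8] q [ 0.12  0.7   0.31  1.97 -0.4   0.53 -1.16]
```

apply_moves --targets '[40,0,0,-5,0,40,0,0,-10,0,40,0,0,-15,0,40,0,0,-20,0,40,0,0,-10,0,40,0,0,0,0]'

```text
clock: 11.4
position: [0.5677, -0.2485, 0.147]
tool_rot: [3.105, -0.472, 0.008]
contact_force: [0.6, 0.3, -2.5]
gripper_width: 0.0431
gripper_force: 60.8
```

```bash
python3 - <<'E'
from h import *
go([.478,-.13,.0715])
E
```

```text
t11.40 pos [ 0.5677 -0.2485  0.147 ] az -0.3015 tilt [ 0.0046 -0.0021] w 0.0431 F 60.8 cf [ 0.6  0.3 -2.5] q [ 0.08  0.61  0.37  1.94 -0.36  0.64 -1.19]
shift mm [-121.2  -86.6   74.9] len 166.7
```

apply_moves --targets '[40,-24.2,-17.4,0,0,40,-24.2,-17.4,0,0,40,-24.2,-17.4,0,0,40,-24.2,-17.4,0,0,40,-24.2,-17.4,0,0,40,0,0,25,0,40,0,0,20,0,40,0,0,12,0]'

```text
clock: 12.07
position: [0.4754, -0.1273, 0.0857]
tool_rot: [-3.106, 0.469, 0.004]
contact_force: [-0.0, 0.4, -3.6]
gripper_width: 0.0434
gripper_force: 61.1
```

apply_moves --targets '[40,0,0,6,0,40,0,0,3,0,40,0,0,2,0,40,0,0,0,0,40,0,0,0,0]'

```text
clock: 12.48
position: [0.4771, -0.1288, 0.0767]
tool_rot: [3.106, -0.472, 0.002]
contact_force: [-0.3, 0.8, -3.2]
gripper_width: 0.0435
gripper_force: 61.1
```

```bash
python3 - <<'E'
from h import *
st()
E
```

```text
t12.48 pos [ 0.4771 -0.1288  0.0767] az -0.3015 tilt [ 0.0009 -0.0003] w 0.0435 F 61.1 cf [-0.3  0.8 -3.2] q [-0.01  0.61  0.25  2.24 -0.46  0.33 -1.24]
```

apply_moves --targets '[40,0,0,1.5,0,40,0,0,1.5,0,40,0,0,0,0,40,0,0,0,0]'

```text
clock: 12.82
position: [0.4767, -0.1285, 0.0734]
tool_rot: [-3.106, 0.471, -0.0]
contact_force: [0.4, 0.9, -2.6]
gripper_width: 0.0434
gripper_force: 61.1
```

apply_moves --targets '[40,0,0,1,0,40,0,0,0,0,40,0,0,0,0]'

```text
clock: 13.07
position: [0.4768, -0.1285, 0.0723]
tool_rot: [3.106, -0.471, 0.0]
contact_force: [0.5, 0.1, -2.7]
gripper_width: 0.0437
gripper_force: 61.4
```

apply_moves --targets '[40,0,0,1,0,40,0,0,0,0,40,0,0,0,0]'

```text
clock: 13.32
position: [0.4768, -0.1285, 0.0722]
tool_rot: [-3.105, 0.472, -0.001]
contact_force: [-2.1, 1.2, 8.5]
gripper_width: 0.0435
gripper_force: 61.6
```

Touchdown: the vertical force went positive. Release, rise and turn a quarter.

apply_moves --targets '[80,0,0,0,0,80,0,0,0,0,80,0,0,0,0,80,0,0,0,0,80,0,0,-15,0,80,0,0,-35,0,80,0,0,-35,0,80,0,0,-35,0]'

```text
clock: 13.98
position: [0.476, -0.1285, 0.1921]
tool_rot: [3.106, -0.472, -0.003]
contact_force: [1.3, 0.5, 0.6]
gripper_width: 0.0799
gripper_force: 0.0
```

apply_moves --targets '[80,0,0,-30,-0.112,80,0,0,-20,-0.112,80,0,0,0,-0.112,80,0,0,0,-0.112,80,0,0,0,-0.112,80,0,0,0,-0.112,80,0,0,0,-0.112,80,0,0,0,-0.112]'

```text
clock: 14.65
position: [0.4764, -0.1285, 0.2412]
tool_rot: [-3.001, -0.929, 0.001]
contact_force: [-1.1, 0.6, -0.8]
gripper_width: 0.0799
gripper_force: 0.0
```

apply_moves --targets '[80,0,0,0,-0.112,80,0,0,0,-0.112,80,0,0,0,-0.112,80,0,0,0,-0.112,80,0,0,0,-0.112,80,0,0,0,-0.112,80,0,0,0,0,80,0,0,0,0]'

```text
clock: 15.32
position: [0.4764, -0.1286, 0.2411]
tool_rot: [-2.535, -1.855, 0.0]
contact_force: [-0.4, 0.0, 0.7]
gripper_width: 0.0803
gripper_force: 0.0
```

```bash
python3 - <<'E'
from h import *
s,p=wrist(); M,az=st(s); save(p,'w6.png')
hsv=cv2.cvtColor(p['color'],cv2.COLOR_RGB2HSV)
m=cv2.inRange(hsv,(22,120,110),(34,255,255)); n,l,stt,ce=cv2.connectedComponentsWithStats(m)
i=1+np.argmax(stt[1:,4]); print(stt[i]); ct=max(cv2.findContours(np.uint8(l==i),0,2)[0],key=cv2.contourArea)
r=cv2.minAreaRect(ct); print(r); b=cv2.boxPoints(r)
W=np.array([ray(p,u,.10) for u in b]); c=W.mean(0); print('centre',c, 'sides',np.linalg.norm(W[1]-W[0]),np.linalg.norm(W[2]-W[1]),'az',np.arctan2(*(W[1]-W[0])[[1,0]]),np.arctan2(*(W[2]-W[1])[[1,0]]))
go([c[0],c[1],.0715],1.27)
E
```

```text
t15.32 pos [ 0.4764 -0.1286  0.2411] az 1.2637 tilt [-0.0004  0.0002] w 0.0803 F 0.0 cf [-0.4  0.   0.7] q [ 0.1   0.31  0.1   2.13 -0.05  0.7  -0.09]
[ 244  180   61   47 2606]
((274.1603088378906, 202.75228881835938), (45.65166091918945, 59.54453659057617), 88.53119659423828)
centre [ 0.47491223 -0.12546987  0.1       ] sides 0.05418884500639483 0.04359416729248547 az -0.2817780579449955 -1.8300652949857044
t15.37 pos [ 0.4764 -0.1286  0.2412] az 1.2639 tilt [-0.0004  0.0001] w 0.0798 F 0.0 cf [-0.9  0.1  0.3] q [ 0.09  0.31  0.1   2.13 -0.05  0.7  -0.09]
shift mm [  2.5  -2.3 169.7] len 169.7 turn -0.006
```

View pics/w6.png

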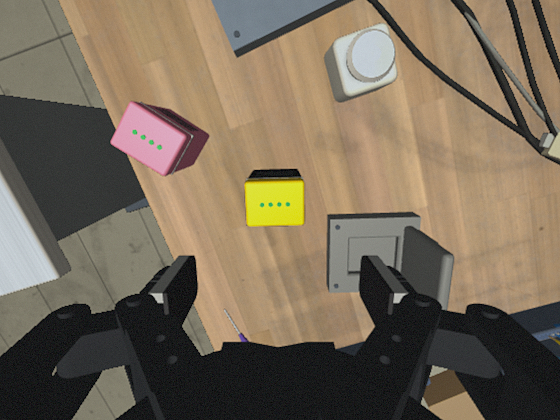

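The pack stands upright at (274,203), clear of the pink block at (160,140) and the dock. It is turned about 0.02 rad from the tool. Taking it across 56 mm.

apply_moves --targets '[80,2.5,-2.3,0,-0.02,80,0,0,36,0,80,0,0,36,0,80,0,0,36,0,80,0,0,32,0,80,0,0,20,0,80,0,0,9.5,0,80,0,0,0,0]'

```text
clock: 16.03
position: [0.4741, -0.1249, 0.07]
tool_rot: [-2.511, -1.883, 0.004]
contact_force: [-0.1, -0.2, 0.2]
gripper_width: 0.0803
gripper_force: 0.0
```

apply_moves --targets '[52,0,0,0,0,52,0,0,0,0,52,0,0,0,0,52,0,0,0,0,52,0,0,0,0,52,0,0,0,0]'

```text
clock: 16.53
position: [0.4758, -0.1255, 0.0731]
tool_rot: [2.512, 1.884, 0.002]
contact_force: [-1.1, 1.0, 7.5]
gripper_width: 0.0558
gripper_force: 64.3
```

```bash
python3 - <<'E'
from h import *
s,p=wrist(); M,az=st(s); save(p,'w7.png')
hsv=cv2.cvtColor(p['color'],cv2.COLOR_RGB2HSV)
m=cv2.inRange(hsv,(22,120,110),(34,255,255)); n,l,stt,ce=cv2.connectedComponentsWithStats(m)
i=1+np.argmax(stt[1:,4]); print(stt[i]); ct=max(cv2.findContours(np.uint8(l==i),0,2)[0],key=cv2.contourArea)
r=cv2.minAreaRect(ct); print(r); b=cv2.boxPoints(r)
W=np.array([ray(p,u,.10) for u in b]); c=W.mean(0); print('centre',c,'tool',M.T@(c-s['position'])*1e3,'sides',np.linalg.norm(W[1]-W[0]),np.linalg.norm(W[2]-W[1]),'az',np.arctan2(*(W[1]-W[0])[[1,0]]),np.arctan2(*(W[2]-W[1])[[1,0]]))
E
```

```text
t16.53 pos [ 0.4758 -0.1255  0.0731] az 1.2867 tilt [ 0.0019 -0.0003] w 0.0558 F 64.3 cf [-1.1  1.   7.5] q [ 0.13  0.6   0.04  2.24 -0.08  0.3  -0.04]
[  204   251   148   100 11587]
((275.64208984375, 304.12042236328125), (147.69224548339844, 98.46646118164062), 3.416588306427002)
centre [ 0.47682692 -0.1227804   0.1       ] tool [  2.9659159    0.30957258 -26.89463859] sides 0.042053047546525835 0.05310785940980064 az 1.1658836582804737 -0.35000514478706807
```

View pics/w7.png

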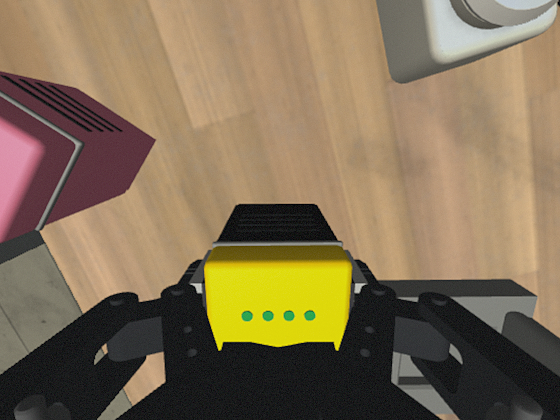

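The pack is gripped across 56 mm with the cap centred between the pads. The gripper hides the cap's rear edge, so I'll use the green dots (row 316) to find the pack's offset along tool x.

```bash
python3 - <<'E'
from h import *
s,p0=wrist(); M,az=st(s)
def cam(pos,az):
    T=np.eye(4);T[:3,:3]=np.array([[np.cos(az),np.sin(az),0],[np.sin(az),-np.cos(az),0],[0,0,-1]]);T[:3,3]=pos
    W=np.linalg.inv(T@p0['tool_from_camera']); return dict(K=p0['K'],R=W[:3,:3],t=W[:3,3]),T
for f,pos,a in(('w6',(.4764,-.1286,.2411),1.2637),('w7',(.4758,-.1255,.0731),1.2867)):
    p,T=cam(pos,a); c=cv2.imread(f'pics/{f}.png'); hsv=cv2.cvtColor(c,cv2.COLOR_BGR2HSV)
    y=cv2.inRange(hsv,(22,120,110),(34,255,255)); n,l,stt,ce=cv2.connectedComponentsWithStats(y); i=1+np.argmax(stt[1:,4]); x0,y0,w,h=stt[i][:4]
    g=cv2.inRange(hsv,(45,80,60),(85,255,255)); k=np.zeros_like(g);k[y0:y0+h,x0:x0+w]=g[y0:y0+h,x0:x0+w]
    v,u=np.nonzero(k); uv=(u.mean(),v.mean()); X=ray(p,uv,.10); print(f,uv,len(u),X,'tool',np.linalg.inv(T)[:3]@np.r_[X,1]*1e3)
    # profile of column at 279 (yellow brightness)
    if f=='w7': print([(r,c[r,270].tolist()) for r in range(238,272,2)])
E
```

```text
t16.58 pos [ 0.4758 -0.1255  0.0731] az 1.2867 tilt [ 0.002  -0.0003] w 0.0554 F 64.3 cf [-2.8  0.9  8.2] q [ 0.13  0.6   0.04  2.24 -0.08  0.3  -0.04]
w6 (np.float64(274.79245283018867), np.float64(204.1320754716981)) 53 [ 0.47527668 -0.12647516  0.1       ] tool [  1.6858622   -1.71309354 141.1       ]
w7 (np.float64(277.5735294117647), np.float64(315.40294117647056)) 340 [ 0.47647067 -0.1265837   0.1       ] tool [ -0.85227534   0.94754015 -26.9       ]
[(238, [21, 22, 16]), (240, [20, 17, 18]), (242, [83, 85, 85]), (244, [145, 153, 153]), (246, [0, 70, 85]), (248, [22, 82, 97]), (250, [15, 82, 98]), (252, [8, 84, 99]), (254, [13, 84, 102]), (256, [27, 91, 106]), (258, [8, 85, 102]), (260, [17, 112, 132]), (262, [9, 150, 180]), (264, [10, 185, 217]), (266, [10, 194, 216]), (268, [8, 212, 221]), (270, [24, 219, 222])]
```

apply_moves --targets '[52,0,0,-8,0,52,0,0,-17,0,52,0,0,-30,0,52,0,0,-35,0,52,0,0,-20,0,52,0,0,0,0.11,52,0,0,0,0.118,52,0,0,0,0.118]'

```text
clock: 17.3
position: [0.4752, -0.1255, 0.183]
tool_rot: [2.804, 1.415, 0.003]
contact_force: [0.1, -0.1, -3.3]
gripper_width: 0.0558
gripper_force: 64.6
```

apply_moves --targets '[52,0,0,0,0.118,52,0,0,0,0.118,52,0,0,0,0.118,52,0,0,0,0.118,52,0,0,0,0.118,52,0,0,0,0.118,52,0,0,0,0.118,52,0,0,0,0]'

```text
clock: 17.97
position: [0.4749, -0.1251, 0.1821]
tool_rot: [3.137, 0.178, -0.0]
contact_force: [-0.7, -0.0, -3.3]
gripper_width: 0.0551
gripper_force: 64.6
```

```bash
python3 - <<'E'
from h import *
s,p=wrist(); save(p,'w8.png'); go([.5523,.1411,.120],.0994)
M=Ro.from_rotvec(s['tool_rot']).as_matrix(); zt=s['position'][2]+.0269
hsv=cv2.cvtColor(p['color'],cv2.COLOR_RGB2HSV); c=p['color']
g=cv2.inRange(hsv,(45,80,60),(85,255,255))[300:332,230:330]; v,u=np.nonzero(g); 
for uv in ((u.mean()+230,v.mean()+300),(278,262)): print(uv, M.T@(ray(p,uv,zt)-s['position'])*1e3)
print([(r,int(c[r,270,0])) for r in range(254,272,2)])
E
```

```text
t18.02 pos [ 0.4749 -0.1251  0.182 ] az 0.1175 tilt [-0.0001 -0.0001] w 0.0554 F 64.6 cf [-0.5  0.6 -3.2] q [-0.15  0.43  0.42  2.2  -0.32  0.57 -0.95]
shift mm [ 108.  -255.3   62. ] len 284.1 turn 0.018
(np.float64(277.647564469914), np.float64(315.4756446991404)) [  0.08081459   0.17075641 -26.90000047]
(278, 262) [ 22.25904934   0.31263964 -26.90094141]
[(254, 99), (256, 100), (258, 97), (260, 123), (262, 168), (264, 197), (266, 208), (268, 218), (270, 224)]
```

apply_moves --targets '[52,0,0,0,0.018,52,11.5,-32.1,0,0,52,11.5,-32.1,0,0,52,11.5,-32.1,0,0,52,11.5,-32.1,0,0,52,11.5,-32.1,0,0,52,11.5,-32.1,0,0,52,11.5,-32.1,0,0]'

```text
clock: 18.68
position: [0.5336, 0.1077, 0.1819]
tool_rot: [-3.137, -0.155, 0.0]
contact_force: [1.2, -0.6, -2.8]
gripper_width: 0.0554
gripper_force: 64.9
```

apply_moves --targets '[52,11.5,-32.1,0,0,52,5,0,0,0,52,0,0,0,0,52,0,0,0,0,52,0,0,0,0,52,0,0,0,0]'

```text
clock: 19.18
position: [0.5462, 0.1376, 0.1818]
tool_rot: [3.138, 0.148, -0.002]
contact_force: [0.1, 0.1, -3.2]
gripper_width: 0.0554
gripper_force: 65.0
```

```bash
python3 - <<'E'
from h import *
go([.5515,.141,.115],.0994)
E
```

```text
t19.18 pos [0.5462 0.1376 0.1818] az 0.0942 tilt [-0.001  -0.0006] w 0.0554 F 65.0 cf [ 0.1  0.1 -3.2] q [-0.64  0.52  0.44  2.04 -0.35  0.65 -1.45]
shift mm [ 5.7 -3.  66.8] len 67.1 turn -0.005
```

apply_moves --targets '[52,5.6,-2.9,0,-0.005,52,0,0,25,0,52,0,0,25,0,52,0,0,10,0,52,0,0,3,0,52,0,0,0,0,52,0,0,0,0,52,0,0,0,0]'

```text
clock: 19.85
position: [0.5533, 0.143, 0.1199]
tool_rot: [-3.137, -0.159, -0.004]
contact_force: [0.1, 0.1, -2.8]
gripper_width: 0.0554
gripper_force: 64.9
```

```bash
python3 - <<'E'
from h import *
go([.5515,.141,.105],.0994)
E
```

```text
t19.85 pos [0.5533 0.143  0.1199] az 0.1015 tilt [0.0023 0.0006] w 0.0554 F 64.9 cf [ 0.1  0.1 -2.8] q [-0.59  0.61  0.37  2.06 -0.41  0.54 -1.4 ]
shift mm [-2.   1.8 14.9] len 15.2 turn 0.002
```

apply_moves --targets '[52,-2,1.8,2,0,52,0,0,0,0,52,0,0,0,0,52,0,0,2,0,52,0,0,2,0,52,0,0,1,0,52,0,0,0,0,52,0,0,0,0]'

```text
clock: 20.52
position: [0.5503, 0.141, 0.1116]
tool_rot: [3.137, 0.16, -0.001]
contact_force: [0.4, -0.4, -2.8]
gripper_width: 0.0556
gripper_force: 65.0
```

apply_moves --targets '[52,0,0,1.5,0,52,0,0,1.5,0,52,0,0,0,0,52,0,0,0,0]'

```text
clock: 20.85
position: [0.5503, 0.1409, 0.1087]
tool_rot: [3.137, 0.16, -0.0]
contact_force: [-0.5, 0.5, -2.6]
gripper_width: 0.0552
gripper_force: 65.0
```

The pack has entered the port (bottom at about 36 mm) without contact. Lowering the rest.

apply_moves --targets '[52,0,0,1,0,52,0,0,1,0,52,0,0,0,0,52,0,0,0,0]'

```text
clock: 21.18
position: [0.5503, 0.1409, 0.1067]
tool_rot: [3.137, 0.16, -0.0]
contact_force: [0.3, -0.7, -2.9]
gripper_width: 0.0554
gripper_force: 65.0
```

apply_moves --targets '[52,0,0,1,0,52,0,0,0,0,52,0,0,0,0]'

```text
clock: 21.43
position: [0.5504, 0.141, 0.1057]
tool_rot: [3.138, 0.16, -0.0]
contact_force: [0.9, 0.2, -3.8]
gripper_width: 0.0555
gripper_force: 65.0
```

apply_moves --targets '[52,0,0,1,0,52,0,0,0,0,52,0,0,0,0]'

```text
clock: 21.68
position: [0.5506, 0.141, 0.1052]
tool_rot: [-3.137, -0.16, -0.0]
contact_force: [-1.5, 0.2, 3.0]
gripper_width: 0.0556
gripper_force: 65.3
```

It seated at exactly the expected height (0.1052 = 0.032 + 0.0731). Release and retreat straight up.

apply_moves --targets '[80,0,0,0,0,80,0,0,0,0,80,0,0,0,0,80,0,0,0,0,80,0,0,0,0,80,0,0,-10,0,80,0,0,-25,0,80,0,0,-35,0]'

```text
clock: 22.35
position: [0.5484, 0.1406, 0.1739]
tool_rot: [3.136, 0.16, -0.009]
contact_force: [0.7, 0.3, 0.1]
gripper_width: 0.0802
gripper_force: 0.0
```

apply_moves --targets '[80,0,0,-35,0,80,-20,0,-35,0,80,-30,0,-10,0,80,0,0,0,0,80,0,0,0,0]'

```text
clock: 22.77
position: [0.4995, 0.1358, 0.2561]
tool_rot: [-3.136, -0.16, -0.002]
contact_force: [0.1, 0.4, -0.1]
gripper_width: 0.0802
gripper_force: 0.0
```

```bash
python3 - <<'E'
from h import *
s,p=wrist(); st(s)
hsv=cv2.cvtColor(p['color'],cv2.COLOR_RGB2HSV)
m=cv2.inRange(hsv,(22,140,110),(34,255,255)); n,l,stt,ce=cv2.connectedComponentsWithStats(m)
i=1+np.argmax(stt[1:,4]); x0,y0,w,h=stt[i][:4]; print(stt[i]); r=cv2.minAreaRect(max(cv2.findContours(np.uint8(l==i),0,2)[0],key=cv2.contourArea)); b=cv2.boxPoints(r)
W=np.array([ray(p,u,.132) for u in b]); ex=np.array([np.cos(.0994),np.sin(.0994)]);ey=np.array([-ex[1],ex[0]])
d=W.mean(0)[:2]-[.5515,.141]; print('pack in port frame mm',d@ex*1e3,d@ey*1e3,'angle',r[2],'sides',np.linalg.norm(W[1]-W[0]),np.linalg.norm(W[2]-W[1]))
t=bot.get_image('top')
post=np.array([.5515,.141])+.08*ey; a=np.arctan2(-.09,-.045)-1.65; post=post+.101*(np.cos(a)*ex+np.sin(a)*ey)
uv=proj(t,[*post,.07]); c=t['color']; print('post pred px',uv, c[int(uv[1])-2:int(uv[1])+3,int(uv[0])-2:int(uv[0])+3].sum(2))
for n in('pump','cutter','driver','pack'): print(n,[(round(q['p'],2),np.round(q['bbox']).tolist()) for q in bot.find_in(t,n)[:3]])
a0=cv2.cvtColor(cv2.imread('pics/top.png'),cv2.COLOR_BGR2RGB)
for n,(u,v,w) in dict(pump=(283,174,14),cutter=(188,263,26),driver=(402,257,24),pink=(289,250,16)).items(): print(n,'diff',np.abs(a0[v-w//2:v+w//2,u-w:u+w].astype(int)-c[v-w//2:v+w//2,u-w:u+w]).mean().round(1))
E
```

```text
t22.77 pos [0.4995 0.1358 0.2561] az 0.1021 tilt [0.0009 0.0018] w 0.0802 F 0.0 cf [ 0.1  0.4 -0.1] q [-0.75  0.36  0.52  2.08 -0.26  0.76 -1.54]
[ 244  126   67   52 3306]
pack in port frame mm -0.6784647823401353 0.7277278987864729 angle -0.0 sides 0.04161242555828663 0.05361924324655191
post pred px [171.30963679 227.13475052] [[156 151 138 144 130]
 [158 148 152 106 155]
 [147 134 147 133 155]
 [142 141 153 130 121]
 [153 140 158 141 132]]
pump []
cutter [(0.6, [191.0, 266.0, 40.0, 15.0]), (0.25, [220.0, 193.0, 29.0, 13.0]), (0.18, [221.0, 195.0, 90.0, 91.0])]
driver [(0.42, [409.0, 255.0, 30.0, 9.0])]
pack [(0.67, [218.0, 196.0, 20.0, 18.0]), (0.66, [288.0, 247.0, 29.0, 30.0]), (0.6, [408.0, 255.0, 25.0, 7.0])]
pump diff 13.9
cutter diff 35.7
driver diff 20.1
pink diff 16.9
```

The pack is seated within 1 mm and square. I need to confirm numerically that the cover is still at its stop and that the wood-side things have not moved.

```bash
python3 - <<'E'
from h import *
ex=np.array([np.cos(.0994),np.sin(.0994)]);ey=np.array([-ex[1],ex[0]]); pin=np.array([.5515,.141])+.08*ey
s,p=wrist(); c=p['color'].astype(int)
for th in (1.55,1.6,1.65):
    a=np.arctan2(-.09,-.045)-th; q=pin+.101*(np.cos(a)*ex+np.sin(a)*ey); print(th,proj(p,[*q,.046]).round(1),proj(p,[*q,.062]).round(1),proj(p,[*q,.078]).round(1))
print('pin',proj(p,[*pin,.05]))
u,v=proj(p,[*q,.062]).astype(int); print(p['color'].shape)
if 15<u<545 and 15<v<405:
    m=c[v-22:v+23,max(u-22,0):u+23].sum(2)<110; yy,xx=np.nonzero(m); print('dark',m.sum(),xx.min()+max(u-22,0),xx.max()+max(u-22,0),yy.min()+v-22,yy.max()+v-22,xx.mean()+max(u-22,0),yy.mean()+v-22)
    for row in m[::1]: print(''.join('#' if k else '.' for k in row))
E
```

```text
1.55 [173.4 226. ] [168.6 230.4] [163.4 235.2]
1.6 [169.5 224.2] [164.5 228.5] [159.  233.2]
1.65 [165.5 222.1] [160.4 226.4] [154.7 231. ]
pin [204.13145441 147.70243127]
(420, 560, 3)
dark 143 151 170 219 236 162.3006993006993 225.4825174825175
.............................................
.............................................
.............................................
.............................................
.............................................
.............................................
.............................................
.............................................
.............................................
.............................................
.............................................
.............................................
.............................................
.............................................
.............................................
.........................#####...............
........................#######..............
.......................#########.............
.....................####
[... 516 characters left out ...]
..........
...............#.......#.....................
................##...........................
..................#..........................
.............................................
.............................................
.............................................
.............................................
.............................................
.............................................
.............................................
.............................................
.............................................
.............................................
.............................................
.............................................
```

The post is at its stop angle: the blob top at about (156,231) matches the 1.65 rad prediction of (155,231). The tool pose shows the back-off never dragged it. The cutter and driver are found where they were, and the arm is clear, so I'm handing in.

```bash
python3 -c "
from plant import bot
print(bot.finish_job())"
```

```text
the job is handed in; nothing more can be done
None
```

I opened the cover to its stop, set the pack down once to regrip it, seated it upright in the port within about 1 mm, and handed the job in at about 23 s; the pump jar, side cutter and screwdriver were never touched, though the last check did not detect the jar.

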